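# Take a screen reading with a hand-held meter

### The arm

A 7-joint arm with a two-finger parallel gripper is mounted at the origin on a cart in front of the work surface, level with it; the furniture and walls round the work are solid. World frame = base frame: x ahead of the robot, y to its left, z up, the work surface at z = 0. Lengths are in m, angles in rad, forces in N, time in s.
With the tool pointing down it reaches from about 0.4 to 0.85 m from the base axis. Payload 4.5 kg.
Tool frame: the origin (TCP) lies where the fingers leave the gripper's body, on its centre line; the fingertips stand 64 mm ahead of it and the grasp point (between the pads) lies 45 mm ahead of it; z points along the fingers, y is the line along which they close (so a half turn about z gives the same grasp; the last joint's range is limited). The gripper opens to 88 mm and grips with 3 to 60 N. Pads are 18 mm wide; open, the fingers measure 123 mm over their backs; the gripper's body (75 mm by 187 mm) begins 45 mm behind the grasp point.
Start: joints at [-1.142, 0.689, -0.195, 1.565, 0.157, 0.902, -0.215], TCP at [0.24, 0.577, 0.303] pointing down, gripper open.
Joint ranges: [-3.01, 3.01], [-0.46, 2.08], [-1.47, 1.51], [0.13, 2.56], [-1, 4.14], [0.04, 2.09], [-2.66, 2.66]. Speed limits (rad/s): [2.57, 2.57, 3.14, 3.14, 3.14, 3.14, 3.14].

### API

Orientations are given as a unit quaternion [x, y, z, w].
In Python, from plant import r gives the robot as it stands.
- The arm moves only by the tool play_rows, never from a script. Its arguments are lists of equal length, an entry for each row: "translation": the shift along the tool's x, y, z in m, a list of three; "delta_rot": the turn, a rotation vector about the tool's x, y, z in degrees, a list of three; "grip": the opening, from -1 (shut) to 1 (fully open). In form: {"translation": [[x, y, z], ...], "delta_rot": [[rx, ry, rz], ...], "grip": [grip, ...]}. A call has 1 to 20 rows; each row shifts and turns the commanded pose from where the row before left it, along the tool's axes as they then stand; what a row does not reach is not made up. A row lasts 1/8 s, in which the tool goes at most 62.5 mm and 10.7 degrees, less where a joint would pass 70% of its speed; a pose out of reach is approached as far as the arm can. A call with a gripper value outside its range is refused whole. The fingers move at their own pace and stop on an object; "squeeze" is the grip in N (left out, the last holds). Time passes only in rows, so rows that do not move let the fingers close. It gives the time, the measured TCP pose, the force, the opening and the grip force at its end, in the units of the state.
- r.get_state(): the state, without advancing time (a new reading comes with each control period).
- r.snapshot(name): name is "side" or "top" or "wrist"; returns the picture (480x640x3 uint8, blue, green, red); there is no depth.
- r.get_calibration(name): a dict with "intrinsics" (3x3 intrinsics, pixels), "eye" and "rotation" of the camera in the world. Camera axes: x right, y up, looking along -z (the intrinsics and any distortion apply to the point x, -y, -z); pixel columns grow to the right and rows downward; lengths in m; the calibration is good to about 2 mm. A picture is of the moment at which its call begins: read the wrist's pose just before it. get_calibration takes no time and is no camera call; for the wrist camera it gives the pose at the moment of the call.
- r.finish_job(): hands the job in; it is judged then, once.
Trained networks look in the newest picture that a camera, given by its name, has taken for a name from the list of things; names that differ only in an ending like _2 or _b are one class to them, and where a whole thing is asked for, a point or a joint stands for the part that bears it (a point fixed in the world has none). Each returns a list of dicts, best first, with "confidence" (0 to 1); they miss things now and then, are a little off and sometimes report something else, mostly with a low value. They report only what shows in the picture. A call takes as long as a camera call. They do not tell look-alikes from the thing itself.
- r.look_for(camera, target): "point" ([x, y, z] in m, in world coordinates, good to about 4 mm: the middle of the surface that is visible of it).
- r.silhouettes(camera, target): "pixels" (480x640 bool, what is visible of it).
The state is a dict: "clock": time; "q": joint angles; "qd": joint speeds; "joint_torque": joint torques, N m; "tool_pos": TCP position; "eef_rot": TCP orientation; "contact_force": force on the tool from outside, world axes, zero at the start; "moment": the same for the moment, N m; "opening": opening from 0.0 (shut) to 1.0 (fully open); "finger_force": force on a finger pad.
Only numpy, scipy, OpenCV 4.12 (cv2) and the standard library are available. Lean on these libraries where they do the work, as an engineer would, in place of code of your own. Each camera call takes 0.05 s, during which the arm holds its last target. There are 200 camera calls.

### The job

Take the hand-held screen meter out of its dock and zero it: hold its sprung nose flat on the middle of the level white reference tile for a full second, pressed in lightly. Then hold the nose flat against the tilted tablet screen, inside the ring mark (not the small square), meter square to the screen and nose pressed in about half its travel, and finish while still holding it there. Be gentle: never push the nose hard onto its stop, do not shift the tablet's tilt, and leave the other things on the desk where they are.

Things in the scene. Friction and masses are not known exactly. Their poses are not given: they have to be found in the camera images.
- meter: hand-held meter: black upright block 44 (its x) x 32 (its y) x 85 mm, small glass window on its -x side, round sprung metal nose 28 mm across sticking 20 mm out below; 105 mm tall, about 115 g. Origin: centre of the nose's free end when not pressed; z runs up the meter, block from z = 20 to 105 mm. Starts upright, nose down, in the dock. Grip across the 32 mm (its y) near z = 80 mm
- nose_face (a point): centre of the flat free end of the meter's nose (the contact face, 28 mm across); z runs up the meter, away from the surface that it is pressed on
- nose (a joint): how far the sprung nose is pushed into the meter: 0 = fully out, 0.010 m = on its stop. The spring needs 2 N to start moving and 0.5 N per mm more (4.5 N at half travel, 7 N at the stop)
- dock: fixed grey dock: an open-topped pocket 60 (x) x 48 (y) x 40 mm high with 6 mm walls and a 74 x 62 x 4 mm foot; its inner floor is 6 mm above the desk. The meter stands in it with 2 mm play each side, its x and y along the dock's, and lifts straight up. Origin: centre of the underside, on the desk
- ref_tile: fixed white ceramic reference tile 50 x 50 mm, level, in a grey frame 66 x 66 x 10 mm; the tile's top is 16 mm above the desk. Origin: centre of the underside. Dock and tile may change places
- tile_top (a point): centre of the reference tile's top face, z up
- tablet: tablet 135 (its x) x 200 (its y) x 8 mm with white screen, on a stand with a fixed round foot. Leans on a stiff hinge, screen up and towards the robot, 0.15 to 0.42 rad from level, different each time. Origin: on the hinge axis, 64 mm above the desk; x runs up the slope, y across, z out of the screen; the screen face is at z = 24 mm
- ring (a point): centre of the dark ring drawn on the screen (inner diameter 44, outer 50 mm, tiny cross in it), on the screen face; z points square out of the screen, x up its slope, y across. Somewhere else on the screen each time; a small square mark (18 mm) near the upper edge is not the target
- mini_drawers: fixed closed grey desktop drawer box left of the work, an obstacle that does not move: it fills its own x = -133 to 91, y = -120 to 120 mm and is 165 mm high; lift things clear of it. Origin: on the desk under it
- lamp_tip (a point): free end of the desk lamp's bar, 32 mm wide, at the right of the work, an obstacle: the bar hangs level about 370 mm above the desk and runs from here away to the right (-y); keep the wrist clear of it
- mug: green mug, 86 x 118 x 96 mm, a bystander; origin: centre of the underside
- tape: roll of brown tape, 92 x 90 x 48 mm, a bystander; origin: centre of the underside
- eraser: eraser in a sleeve, 21 x 52 x 12 mm, a bystander; origin: centre of the underside
- pen: pen lying on the desk, 12 x 145 x 9 mm, a bystander; origin: centre of the underside
- battery: battery standing on end, 15 mm across, 50 mm high, a bystander; origin: centre of the underside
Not all that is in view belongs to the job. Leave any yellow look-alike of the meter alone.

How it is judged:
By the outcome, as a careful person would: the job done as asked, in the order asked, and still so for the second after the job is handed in, while the arm keeps its last pose, push and grip.
It also fails if it takes over 48 s, if anything falls off the work surface, if the arm or the gripper's body presses on something with over 40 N, if the wrist force passes 120 N, or if a joint passes its speed limit or range.

## Working session

There is one attempt and no reset: what is moved stays moved. The work goes in short steps, Python scripts to look and compute and a tool call to move; the robot and the scene stay as the last step left them, time stands still between calls to the robot, and variables do not carry over. Pictures are saved under pics/ and viewed, at most 12 in all, crops included, and the job is handed in when it is done.

Besides the shell and the picture viewer there is one more tool, called after ">>>" as name(argument=value, ...) on one line, values as JSON. play_rows: Moves the arm, as the interface text tells. Its arguments: {"type":"object","properties":{"translation":{"type":"array","items":{"type":"array","items":{"type":"number"}}},"delta_rot":{"type":"array","items":{"type":"array","items":{"type":"number"}}},"grip":{"type":"array","items":{"type":"number"}},"squeeze":{"type":"number"}},"required":["translation","delta_rot","grip"]}

```bash
ls; mkdir -p pics; cat > h.py <<'E'
import numpy as np, cv2
from scipy.spatial.transform import Rotation as R
from plant import r
E
python3 - <<'E'
from h import *
ims=[]
for c in ["top","side"]:
    im=r.snapshot(c); cv2.imwrite(f"pics/{c}0.png",im)
    k=r.get_calibration(c); print(c,{a:np.round(b,3).tolist() if not isinstance(b,str) else b for a,b in k.items()})
    for t in ["meter","dock","ref_tile","tile_top","tablet","ring","mini_drawers","lamp_tip","mug","tape","battery"]:
        print(t,[(np.round(d["point"],3).tolist(),round(d["confidence"],2)) for d in r.look_for(c,t)[:3]])
s=r.get_state(); print(s)
E
```

```text
pics
top {'intrinsics': [[529.522, 0.0, 321.868], [0.0, 529.522, 242.814], [0.0, 0.0, 1.0]], 'eye': [-0.425, -0.493, 1.488], 'rotation': [0.272, -0.187, -0.523, 0.786]}
meter []
dock []
ref_tile []
tile_top []
tablet []
ring []
mini_drawers []Traceback (most recent call last):
  File "<stdin>", line 7, in <module>
ValueError: it knows: battery, dock, eraser, meter, mini_drawers, mug, nose, nose_face, pen, ref_tile, ring, tablet, tape, tile_top
```

```bash
python3 - <<'E'
from h import *
for c in ["top","side"]:
    im=r.snapshot(c); cv2.imwrite(f"pics/{c}1.png",im)
    k=r.get_calibration(c); print(c,k)
    for t in ["meter","dock","ref_tile","tile_top","tablet","ring","mini_drawers","mug","tape","battery","pen","eraser"]:
        print(t,[(np.round(d["point"],3).tolist(),round(d["confidence"],2)) for d in r.look_for(c,t)[:3]])
s=r.get_state(); print(s)
cv2.imwrite("pics/both.png",cv2.resize(np.vstack([cv2.imread("pics/top1.png"),cv2.imread("pics/side1.png")]),(400,600)))
E
```

```text
top {'intrinsics': array([[529.52248923,   0.        , 321.86819989],
       [  0.        , 529.52248923, 242.81425217],
       [  0.        ,   0.        ,   1.        ]]), 'eye': array([-0.42482104, -0.49290637,  1.48813885]), 'rotation': array([ 0.27247606, -0.18700085, -0.52316437,  0.78554855])}
meter []
dock []
ref_tile []
tile_top []
tablet []
ring []
mini_drawers []
mug []
tape []
battery []
pen []
eraser []
side {'intrinsics': array([[473.72113927,   0.        , 322.10334647],
       [  0.        , 473.72113927, 237.53035357],
       [  0.        ,   0.        ,   1.        ]]), 'eye': array([-0.2709218 , -0.73784414,  0.71302381]), 'rotation': array([ 0.47992517, -0.23446605, -0.35987372,  0.76497608])}
meter [([0.415, -0.307, 0.086], 0.86), ([0.589, 0.064, 0.107], 0.61)]
dock [([0.407, -0.32, 0.015], 0.74)]
ref_tile [([0.444, -0.165, 0.016], 0.77)]
tile_top []
tablet [([0.618, -0.166, 0.088], 0.86), ([0.405, -0.319, 0.017], 0.26)]
ring []
mini_drawers []
mug [([0.349, -0.197, 0.011], 0.16)]
tape [([0.581, -0.477, 0.032], 0.6)]
battery []
pen [([0.469, -0.423, 0.004], 0.62)]
eraser [([0.349, -0.199, 0.012], 0.55), ([0.42, -0.306, 0.083], 0.16)]
{'clock': 1.7, 'q': array([-1.14222724,  0.689099  , -0.19460311,  1.56530853,  0.15734631,
        0.90248468, -0.21508821]), 'qd': array([-0.00157919,  0.00083708, -0.00053295, -0.00291408,  0.00083044,
        0.00269577, -0.0005582 ]), 'joint_torque': array([ 5.67352581e-04, -5.27483475e+01, -1.26695450e+00, -1.53739375e+01,
       -5.19094442e-02, -7.18555784e-04,  1.53232264e-05]), 'tool_pos': array([0.24036316, 0.57695354, 0.30274115]), 'eef_rot': array([1.96072824e-01, 9.80589336e-01, 4.27019468e-05, 1.85785591e-05]), 'contact_force': array([-0.72040437,  0.05468345,  0.05993222]), 'moment': array([ 0.00475808,  0.01447909, -0.02693005]), 'finger_force': 0.0, 'opening': 0.999779788130322}
```

View pics/top1.png

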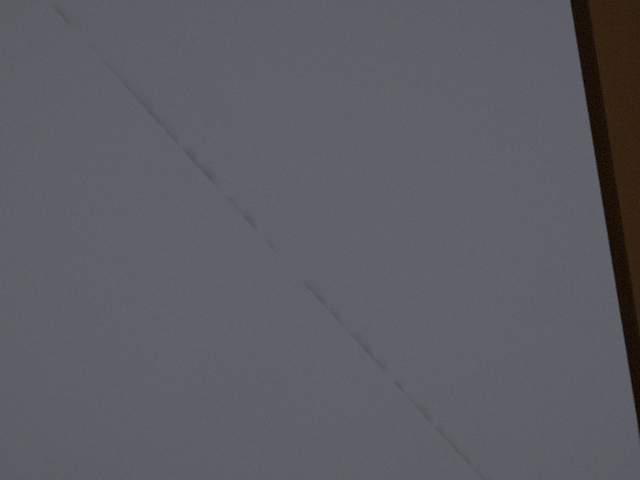

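View pics/side1.png

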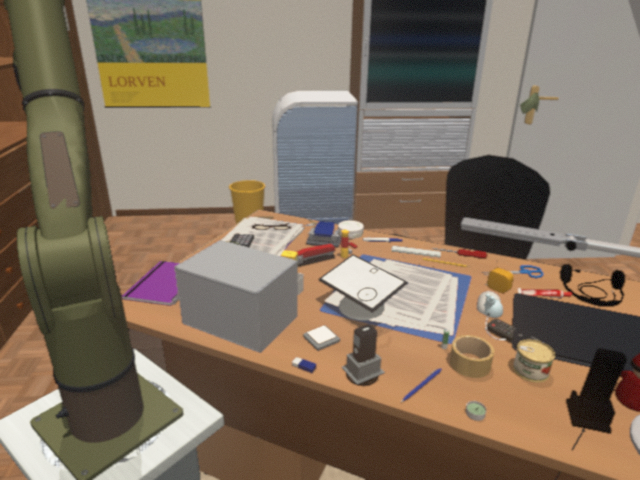

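```bash
cat >> h.py <<'E'
def ray(c,px,K=None):
    k=K or r.get_calibration(c); v=np.linalg.inv(k["intrinsics"])@[px[0],px[1],1]
    return k["eye"], R.from_quat(k["rotation"]).as_matrix()@(v*[1,-1,-1])
def onz(c,px,z,K=None):
    e,d=ray(c,px,K); return e+d*(z-e[2])/d[2]
def proj(c,p,K=None):
    k=K or r.get_calibration(c); v=R.from_quat(k["rotation"]).as_matrix().T@(np.asarray(p)-k["eye"])
    w=k["intrinsics"]@(v*[1,-1,-1]); return w[:2]/w[2]
def show(c,t):
    for d in r.look_for(c,t)[:3]: print(c,t,np.round(d["point"],4).tolist(),round(d["confidence"],2))
def togo(pos,Rm,s=None):
    "translation (tool axes) and rotvec deg from measured pose to target"
    s=s or r.get_state(); R0=R.from_quat(s["eef_rot"])
    return R0.inv().apply(np.asarray(pos)-s["tool_pos"]), (R0.inv()*R.from_matrix(Rm)).as_rotvec(degrees=True)
E
python3 - <<'E'
from h import *
print("lamp",onz("side",(463,226),.37),onz("side",(640,250),.37))
for p in [(182,262),(217,250),(299,262),(263,282)]: print("box top",p,onz("side",p,.165))
print("eraser",onz("side",(304,365),.012),"batt",onz("side",(445,345),.0),"ring",onz("side",(367,294),.09))
k=r.get_calibration("wrist"); s=r.get_state(); R0=R.from_quat(s["eef_rot"])
print(k["intrinsics"],R0.inv().apply(k["eye"]-s["tool_pos"]),(R0.inv()*R.from_quat(k["rotation"])).as_matrix().round(3))
print(R0.as_matrix().round(3))
c=cv2.imread("pics/side1.png")[220:400,270:480]; cv2.imwrite("pics/crop1.png",cv2.resize(c,None,fx=3.3,fy=3.3,interpolation=cv2.INTER_CUBIC))
E
```

```text
lamp [ 0.49405373 -0.44738581  0.37      ] [ 0.59315157 -0.70879348  0.37      ]
box top (182, 262) [0.30077197 0.1532289  0.165     ]
box top (217, 250) [0.39659972 0.13951403 0.165     ]
box top (299, 262) [ 0.4838868  -0.06086873  0.165     ]
box top (263, 282) [ 0.36107003 -0.0621802   0.165     ]
eraser [ 0.34628477 -0.1963966   0.012     ] batt [ 0.626568   -0.39796622  0.        ] ring [ 0.57230688 -0.20459082  0.09      ]
[[352.4339711    0.         320.19674964]
 [  0.         352.4339711  244.2328936 ]
 [  0.           0.           1.        ]] [ 0.07927716 -0.00070265 -0.08237651] [[ 0.     0.953  0.302]
 [ 1.    -0.     0.   ]
 [ 0.     0.302 -0.953]]
[[-0.923  0.385  0.   ]
 [ 0.385  0.923  0.   ]
 [-0.     0.    -1.   ]]
```

View pics/crop1.png

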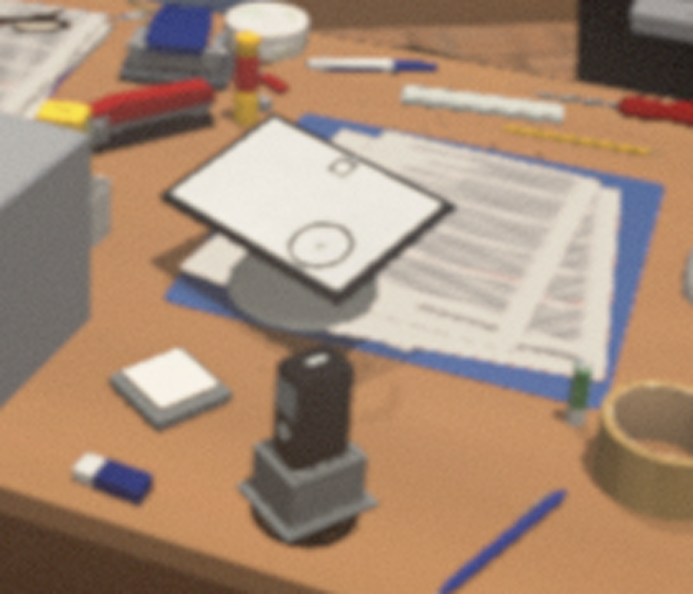

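>>> play_rows(translation=[[0,0,-0.02],[0,0,-0.02],[0,0,-0.02],[-0.029,-0.042,0],[-0.029,-0.042,0],[-0.029,-0.042,0],[-0.029,-0.042,0],[-0.029,-0.042,0],[-0.029,-0.042,0],[-0.029,-0.042,0],[-0.029,-0.042,0],[-0.029,-0.042,0],[0.01,-0.05,0],[0.01,-0.05,0],[0.01,-0.05,0],[0.01,-0.05,0],[0.01,-0.05,0],[0.01,-0.05,0],[0.01,-0.05,0],[0.01,-0.05,0]], delta_rot=[[0,0,-7.54],[0,0,-7.54],[0,0,-7.54],[0,0,0],[0,0,0],[0,0,0],[0,0,0],[0,0,0],[0,0,0],[0,0,0],[0,0,0],[0,0,0],[0,0,0],[0,0,0],[0,0,0],[0,0,0],[0,0,0],[0,0,0],[0,0,0],[0,0,0]], grip=[1,1,1,1,1,1,1,1,1,1,1,1,1,1,1,1,1,1,1,1])

```text
clock: 4.2
tool_pos: [0.421, -0.2027, 0.363]
eef_rot: [-0.0, 1.0, -0.0, 0.0]
contact_force: [0.1, 0.5, -0.6]
opening: 0.999
finger_force: 0.0
```

```bash
python3 - <<'E'
from h import *
import pickle
s=r.get_state(); k=r.get_calibration("wrist"); im=r.snapshot("wrist"); cv2.imwrite("pics/w1.png",im)
pickle.dump(k,open("k1.pkl","wb"))
print(s["tool_pos"],s["q"].round(2))
for t in ["meter","dock","ref_tile","tile_top","tablet","ring","mini_drawers"]: show("wrist",t)
for t in ["meter","dock","tile_top","ref_tile","tablet","ring"]:
    for d in r.silhouettes("wrist",t)[:2]:
        m=d["pixels"].astype(np.uint8); np.save(f"m_{t}.npy",m) if d is not None else 0
        print(t,round(d["confidence"],2),m.sum(),[np.round(x,1) for x in cv2.minAreaRect(cv2.findNonZero(m))])
E
```

```text
[ 0.42100685 -0.20266517  0.36295358] [ 0.58  0.41 -0.33  1.94  0.18  0.82  1.72]
wrist meter [0.4213, -0.2909, 0.1099] 0.73
wrist meter [0.5813, 0.0611, 0.0333] 0.6
wrist dock [0.4082, -0.284, 0.0163] 0.68
wrist dock [0.5826, -0.1932, 0.0791] 0.26
wrist ref_tile [0.4507, -0.1547, 0.0142] 0.64
wrist tile_top [0.4547, -0.1592, 0.0161] 0.85
wrist tablet [0.6086, -0.1607, 0.0838] 0.56
wrist tablet [0.4092, -0.2835, 0.0179] 0.41
wrist ring [0.5849, -0.1942, 0.0814] 0.66
meter 0.66 761 [array([522.2, 323.2]), array([33.2, 39.6]), np.float64(45.0)]
meter 0.63 2070 [array([231., 218.]), array([41.1, 58.2]), np.float64(18.4)]
dock 0.95 1457 [array([245.3, 205.7]), array([49.9, 61.6]), np.float64(18.0)]
tile_top 0.73 2634 [array([356.4, 225. ]), array([53.4, 51.6]), np.float64(17.1)]
tile_top 0.37 1899 [array([125.6, 320.4]), array([56.6, 59.8]), np.float64(46.5)]
ref_tile 0.58 2535 [array([356.6, 225.3]), array([51.6, 51. ]), np.float64(17.9)]
tablet 0.73 10749 [array([360.4, 377.6]), array([161.9, 109.7]), np.float64(8.1)]
ring 0.49 77 [array([326.3, 341.5]), array([25.1, 39.2]), np.float64(87.0)]
```

View pics/w1.png

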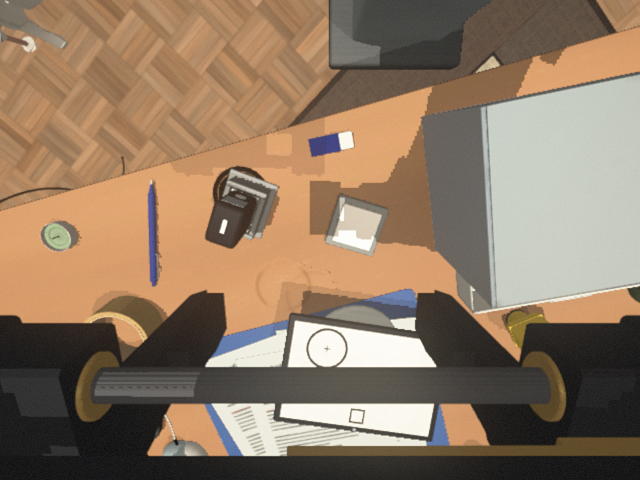

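```bash
python3 - <<'E'
import cv2
im=cv2.imread("pics/w1.png")
a=cv2.resize(im[160:260,195:395],None,fx=4,fy=4,interpolation=cv2.INTER_CUBIC)
cv2.imwrite("pics/c2.png",a)
E
```

```text
(no output)
```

View pics/c2.png

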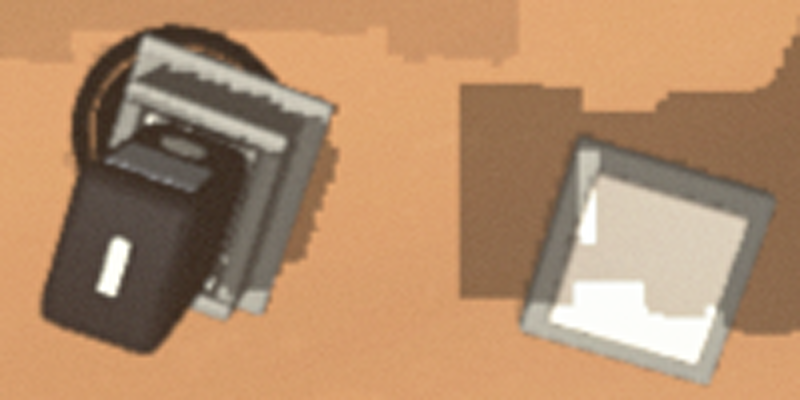

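```bash
python3 - <<'E'
from h import *
import pickle; k=pickle.load(open("k1.pkl","rb"))
f=lambda p,z: onz("wrist",((p[0]+.5)/4-.5+195,(p[1]+.5)/4-.5+160),z,k)
def rep(n,ps,z):
    P=np.array([f(p,z) for p in ps]); print(n,P[:,:2].round(4).tolist())
    for i in range(len(P)-1):
        d=P[i+1]-P[i]; print("  len",np.linalg.norm(d).round(4),"ang",np.degrees(np.arctan2(d[1],d[0])).round(1))
    return P
P=rep("foot",[(145,38),(335,105),(262,312)],.004); print("dock c",(P[0]+P[2])/2)
P=rep("frame",[(580,137),(773,200),(708,382),(522,328),(580,137)],.010); print("c",P[:4].mean(0))
P=rep("tile",[(598,178),(748,218),(700,365),(548,320),(598,178)],.016); print("c",P[:4].mean(0))
P=rep("mtop",[(85,178),(205,200),(150,352),(42,315)],.110); print("c",P.mean(0))
P=rep("slot",[(120,237),(105,295)],.111);print(P.mean(0))
P=rep("ring",[((327-195)*4,(348-160)*4)],.085);
# side check
s="side"
for n,p in [("mug",(0,0))]: pass
o=lambda u,v,z: onz("side",(u/3.3+270,v/3.3+220),z).round(4)
print("side mtop", o(318,360,.111),"tile",[o(*p,.016) for p in [(175,348),(222,382),(165,410),(122,380)]])
print("side foot near corner",o(290,540,.004),o(242,490,.004),o(375,500,.004))
E
```

```text
foot [[0.3847, -0.313], [0.4053, -0.2553], [0.4726, -0.2815]]
  len 0.0613 ang 70.4
  len 0.0723 ang -21.3
dock c [ 0.42868631 -0.29726798  0.004     ]
frame [[0.4142, -0.179], [0.4341, -0.118], [0.4947, -0.1358], [0.4762, -0.1967], [0.4142, -0.179]]
  len 0.0641 ang 72.0
  len 0.0631 ang -16.3
  len 0.0637 ang -106.9
  len 0.0644 ang 164.1
c [ 0.45480824 -0.15737214  0.01      ]
tile [[0.4259, -0.1736], [0.4385, -0.1266], [0.4868, -0.1395], [0.4717, -0.1885], [0.4259, -0.1736]]
  len 0.0486 ang 75.0
  len 0.05 ang -14.9
  len 0.0513 ang -107.1
  len 0.0481 ang 161.9
c [ 0.45572809 -0.15706231  0.016     ]
mtop [[0.4075, -0.3036], [0.4129, -0.275], [0.4516, -0.2912], [0.4419, -0.3173]]
  len 0.0291 ang 79.3
  len 0.042 ang -22.7
  len 0.0278 ang -110.3
c [ 0.42846088 -0.29678346  0.11      ]
slot [[0.4218, -0.2961], [0.4365, -0.3009]]
  len 0.0155 ang -18.5
[ 0.42914356 -0.29850036  0.111     ]
ring [[0.5842, -0.1954]]
side mtop [ 0.4285 -0.2995  0.111 ] tile [array([ 0.4821, -0.1401,  0.016 ]), array([ 0.4721, -0.192 ,  0.016 ]), array([ 0.4208, -0.1808,  0.016 ]), array([ 0.4272, -0.1352,  0.016 ])]
side foot near corner [ 0.3824 -0.3161  0.004 ] [ 0.4005 -0.2642  0.004 ] [ 0.4495 -0.3377  0.004 ]
```

>>> play_rows(translation=[[-0.045,0,0],[-0.045,0,0],[-0.045,0,0],[-0.045,0,0],[0,0,0]], delta_rot=[[0,0,0],[0,0,0],[0,0,0],[0,0,0],[0,0,0]], grip=[1,1,1,1,1])

```text
clock: 5.52
tool_pos: [0.6039, -0.1997, 0.3617]
eef_rot: [-0.001, 1.0, 0.001, 0.001]
contact_force: [-0.3, -0.2, -0.2]
opening: 0.999
finger_force: 0.0
```

```bash
python3 - <<'E'
from h import *
import pickle
k1=pickle.load(open("k1.pkl","rb"))
for p in [(487,105),(497,262)]: print("box",onz("wrist",p,.165,k1))
for p in [(425,115),(435,250)]: print("box",onz("wrist",p,.0,k1))
k=r.get_calibration("wrist"); im=r.snapshot("wrist"); cv2.imwrite("pics/w2.png",im)
pickle.dump(k,open("k2.pkl","wb")); print(r.get_state()["tool_pos"])
for t in ["tablet","ring"]: show("wrist",t)
for d in r.silhouettes("wrist","tablet")[:1]:
    m=d["pixels"].astype(np.uint8); print(m.sum(),cv2.boundingRect(m)); b=cv2.boundingRect(m)
x0,y0=max(b[0]-20,0),max(b[1]-20,0)
c=im[y0:y0+200,x0:x0+266]; print(x0,y0)
cv2.imwrite("pics/c3.png",cv2.resize(c,None,fx=3,fy=3,interpolation=cv2.INTER_CUBIC))
E
```

```text
box [ 0.32215596 -0.07943036  0.165     ]
box [ 0.44624806 -0.05312528  0.165     ]
box [ 0.32189014 -0.07869401  0.        ]
box [ 0.49093175 -0.05009029  0.        ]
[ 0.60198773 -0.20034313  0.36184346]
wrist tablet [0.6297, -0.1573, 0.0878] 0.86
wrist ring [0.585, -0.1912, 0.0799] 0.8
wrist ring [0.4598, -0.1582, 0.0169] 0.2
23324 (263, 156, 205, 150)
243 136
```

View pics/c3.png

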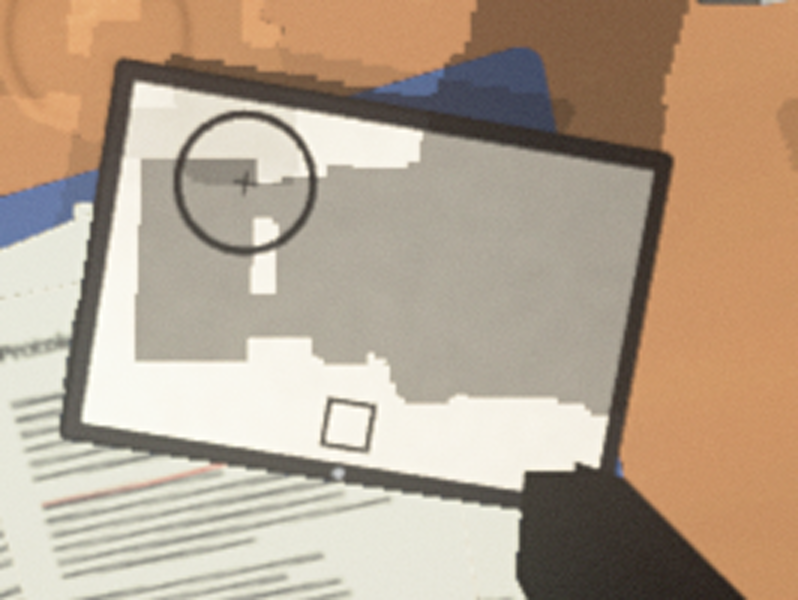

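```bash
cat > fit.py <<'E'
from h import *
import pickle
from scipy.optimize import least_squares
k2=pickle.load(open("k2.pkl","rb")); ks=r.get_calibration("side")
W=lambda p:((p[0]+.5)/3-.5+243,(p[1]+.5)/3-.5+136)
S=lambda p:((p[0]+.5)/3.3-.5+270,(p[1]+.5)/3.3-.5+220)
a,b=.0675,.1
C=[(-a,-b),(-a,b),(a,-b),(a,b)]
obs=[(k2,C[0],W((118,60))),(k2,C[1],W((671,157))),(k2,C[2],W((62,437))),
 (ks,C[0],S((340,294))),(ks,C[1],S((165,195))),(ks,C[2],S((455,207))),(ks,C[3],S((272,115)))]
ro=[(k2,W((245.5,183))),(ks,S((320,245)))]
def T(p):
    x0,y0,ps,th=p[:4]
    M=R.from_euler("ZY",[ps,-th]).as_matrix(); return np.array([x0,y0,.064]),M
def res(p):
    o,M=T(p); e=[]
    for k,c,u in obs: e+=list((proj(0,o+M@[c[0]+p[4],c[1],.024],k)-u)*(1 if k is k2 else 1.))
    for k,u in ro: e+=list(proj(0,o+M@[p[5],p[6],.024],k)-u)
    return np.array(e+[p[4]/.002])
if __name__=="__main__":
    s=least_squares(res,[.61,-.16,-.17,.3,0,-.03,-.04]); print(s.x.round(4),"px",s.fun.round(1))
    print("std",np.sqrt(np.diag(np.linalg.inv(s.jac.T@s.jac))).round(4))
    o,M=T(s.x); ring=o+M@[s.x[5],s.x[6],.024]; print("ring",ring.round(4)); print(M.round(4))
    np.savez("tab.npz",ring=ring,M=M,o=o)
    global_obs=obs[:]; obs[:]=[q for q in obs if q[0] is k2]; s2=least_squares(res,s.x); print("wrist-only",s2.x.round(4))
E
python3 fit.py
```

```text
[ 0.636  -0.1531 -0.1665  0.2451 -0.0025 -0.0353 -0.0491] px [-0.5 -0.9  2.4 -0.6 -1.9  1.7 -0.1  1.7 -1.7 -0.7  1.4 -1.8  1.1 -1.7
  0.2 -0.1  0.6 -0.  -1.3]
std [0.002  0.0006 0.0051 0.0202 0.0019 0.0022 0.0011]
ring [ 0.5884 -0.1949  0.0787]
[[ 0.9567  0.1657 -0.2393]
 [-0.1607  0.9862  0.0402]
 [ 0.2427 -0.      0.9701]]
wrist-only [ 6.352e-01 -1.518e-01 -1.664e-01  3.640e-01 -3.000e-04 -3.170e-02
 -4.990e-02]
```

```bash
cat > fit2.py <<'E'
from h import *
import pickle,sys
from fit import T
from scipy.optimize import least_squares
def load(L):
    return [(cv2.GaussianBlur(cv2.cvtColor(cv2.imread(f"pics/{i}.png"),cv2.COLOR_BGR2GRAY),(3,3),0).astype(np.float32),k) for i,k in L]
def samp(g,p): return cv2.remap(g,np.float32(p[:,:1]),np.float32(p[:,1:]),cv2.INTER_LINEAR)[:,0]
def model(p):
    o,M=T(p); hx,hy=p[6],p[7]; t=np.linspace(-.93,.93,60); P=[];N=[]
    for s in (-1,1):
        P+= [(s*hx,u*hy) for u in t]+[(u*hx,s*hy) for u in t]; N+=[(s,0)]*60+[(0,s)]*60
    a=np.linspace(0,2*np.pi,80,endpoint=False); rr=[(p[4]+.0235*np.cos(x),p[5]+.0235*np.sin(x)) for x in a]
    P=np.array(P+rr); N=np.array(N+[(np.cos(x),np.sin(x)) for x in a])
    w=lambda q:o+np.c_[q,np.full(len(q),.024)]@M.T
    return w(P),w(P+N*.001)
def pj(k,X,dc):
    v=(X-k["eye"]-dc)@R.from_quat(k["rotation"]).as_matrix(); w=(v*[1,-1,-1])@k["intrinsics"].T; return w[:,:2]/w[:,2:]
def detect(p,ims,rng,offs):
    out=[]; X,Y=model(p); st=np.arange(-rng,rng+.01,.2)
    for (g,k),dc in zip(ims,offs):
        u=pj(k,X,dc); n=pj(k,Y,dc)-u; n/=np.linalg.norm(n,axis=1)[:,None]
        V=np.stack([samp(g,u+n*s) for s in st],1); G=np.gradient(V,axis=1)
        for i in range(len(u)):
            if not(5<u[i,0]<634 and 5<u[i,1]<474): continue
            if i<240:
                j=G[i].argmin(); ok=3<j<len(st)-4 and V[i,max(j-8,0)]-V[i,min(j+8,len(st)-1)]>35 and V[i,max(j-12,0)]>95
            else:
                j=V[i].argmin(); ok=3<j<len(st)-4 and min(V[i,max(0,j-10):j+1].max(),V[i,j:j+11].max())-V[i,j]>18
            if ok: out.append((id(g),i,u[i]+n[i]*st[j],n[i]))
    return out
def run(L,p,iters=((5,),(3,),(2,))):
    ims=load(L); offs=np.zeros((len(ims),3))
    for (rng,) in iters:
        D=detect(p,ims,rng,offs)
        ix={id(g):n for n,(g,k) in enumerate(ims)}
        I=[[(d[1],d[2],d[3]) for d in D if ix[d[0]]==n] for n in range(len(ims))]
        def res(q):
            X,_=model(q); e=[]
            for n,(g,k) in enumerate(ims):
                u=pj(k,X,q[8+3*n:11+3*n]); e+=[(u[i]-o)@nn for i,o,nn in I[n]]
            return np.r_[np.array(e)/.4, q[8:]/.0015*3]
        f=least_squares(res,np.r_[p,offs.ravel()],loss="soft_l1"); p=f.x[:8]; offs=f.x[8:].reshape(-1,3)
    n0=0
    for n in range(len(ims)):
        e=f.fun[n0:n0+len(I[n])]*.4; n0+=len(I[n]); print(L[n][0],len(e),"med|e|px",np.median(np.abs(e)).round(2),"off mm",(offs[n]*1000).round(1))
    sd=np.sqrt(np.diag(np.linalg.inv(f.jac.T@f.jac)))
    print("p",p.round(4),"sd",sd[:8].round(4))
    o,M=T(p); ring=o+M@[p[4],p[5],.024]; print("ring",ring.round(4),"z",M[:,2].round(4)); return p,ring,M
E
python3 - <<'E'
from fit2 import *
k1=pickle.load(open("k1.pkl","rb"));k2=pickle.load(open("k2.pkl","rb"));ks=r.get_calibration("side")
for th in (.245,.33):
    p0=np.array([.636,-.153,-.1665,th,-.0353,-.0491,.0635,.096])
    p,ring,M=run([("w1",k1),("w2",k2),("side1",ks)],p0)
np.savez("tab.npz",ring=ring,M=M,p=p)
run([("w2",k2),("side1",ks)],p); run([("w1",k1),("w2",k2)],p)
E
```

```text
w1 236 med|e|px 0.19 off mm [-0.1  0.2 -1. ]
w2 309 med|e|px 0.17 off mm [-0.4  0.3 -0.5]
side1 295 med|e|px 0.2 off mm [ 0.6 -1.   1.7]
p [ 0.632  -0.1527 -0.1661  0.2462 -0.0316 -0.049   0.0598  0.0924] sd [0.0005 0.0004 0.0006 0.0028 0.0001 0.0001 0.0001 0.0001]
ring [ 0.5879 -0.195   0.0796] z [-0.2404  0.0403  0.9698]
w1 236 med|e|px 0.13 off mm [-0.1  0.2 -0.9]
w2 309 med|e|px 0.17 off mm [-0.3  0.3 -0.5]
side1 295 med|e|px 0.18 off mm [ 0.6 -1.   1.5]
p [ 0.6321 -0.1527 -0.1661  0.2467 -0.0316 -0.049   0.0598  0.0924] sd [0.0005 0.0004 0.0006 0.0028 0.0001 0.0001 0.0001 0.0001]
ring [ 0.5879 -0.1951  0.0795] z [-0.2408  0.0404  0.9697]
w2 309 med|e|px 0.19 off mm [-0.7  0.5 -0.8]
side1 295 med|e|px 0.16 off mm [ 0.7 -0.5  1.3]
p [ 0.6316 -0.1525 -0.166   0.2442 -0.0317 -0.049   0.0597  0.0923] sd [0.001  0.0007 0.0008 0.0034 0.0001 0.0001 0.0001 0.0001]
ring [ 0.5875 -0.1948  0.0796] z [-0.2385  0.04    0.9703]
w1 236 med|e|px 0.19 off mm [-0.  -0.  -0.4]
w2 309 med|e|px 0.19 off mm [ 0.   0.  -0.2]
p [ 0.6326 -0.1529 -0.1664  0.2494 -0.0317 -0.0491  0.0599  0.0925] sd [0.0004 0.0004 0.0007 0.0031 0.0001 0.0001 0.0001 0.0001]
ring [ 0.5883 -0.1953  0.0794] z [-0.2434  0.0409  0.9691]
```

>>> play_rows(translation=[[0.0433,-0.0243,0.02],[0.0433,-0.0243,0.025],[0.0433,-0.0243,0.025],[0.0433,-0.0243,0.025],[0,0,0.01],[0,0,0.01],[0,0,0]], delta_rot=[[0,0,0],[0,0,0],[0,0,0],[0,0,0],[0,0,10.25],[0,0,10.25],[0,0,0]], grip=[1,1,1,1,1,1,1])

```text
clock: 6.6
tool_pos: [0.427, -0.2982, 0.2478]
eef_rot: [0.177, 0.984, -0.0, -0.001]
contact_force: [0.2, -0.2, 0.0]
opening: 1.001
finger_force: 0.0
```

```bash
python3 - <<'E'
from h import *
import pickle
for i in range(2): k=r.get_calibration("wrist"); im=r.snapshot("wrist")
pickle.dump(k,open("k3.pkl","wb")); cv2.imwrite("pics/w3.png",im)
s=r.get_state(); print(s["clock"],s["tool_pos"],R.from_quat(s["eef_rot"]).as_matrix().round(4).tolist())
print(proj(0,(.429,-.2975,.111),k))
Rt=R.from_euler("Z",-20.5,degrees=True).as_matrix()@np.diag([-1,1,-1])
print(togo((.429,-.2975,.131),Rt,s))
cv2.imwrite("pics/c4.png",cv2.resize(im[100:400,170:570],None,fx=2,fy=2))
E
```

```text
6.7 [ 0.42787155 -0.29824157  0.2482952 ] [[-0.9377, 0.3474, 0.0003], [0.3474, 0.9377, -0.0004], [-0.0004, -0.0002, -1.0]]
[323.15028263 260.03549418]
(array([-0.00075766,  0.00111601,  0.11729521]), array([-0.01396059,  0.02099216,  0.1743649 ]))
```

View pics/c4.png

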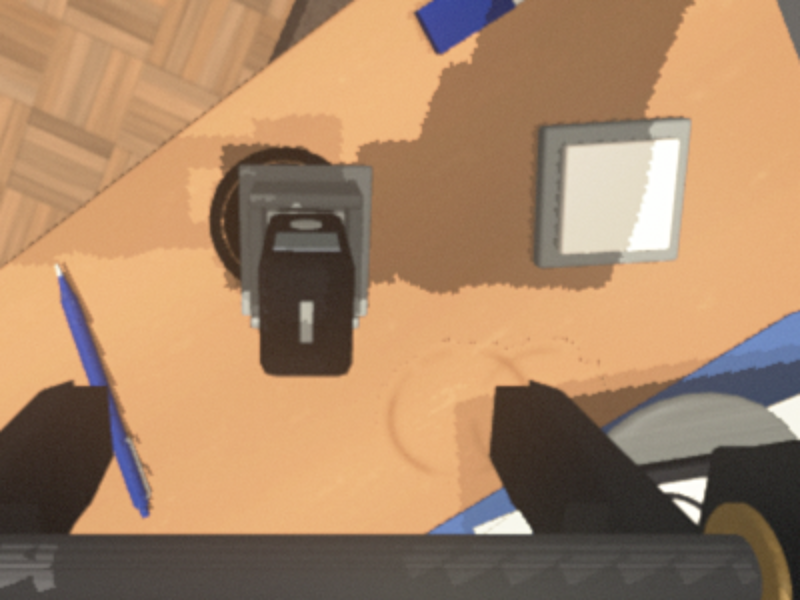

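>>> play_rows(translation=[[-0.0004,0.0006,0.0293],[-0.0004,0.0006,0.0293],[0,0,0.0293],[0,0,0.0293],[0,0,0],[0,0,0],[0,0,0],[0,0,0],[0,0,0],[0,0,0],[0,0,0]], delta_rot=[[0,0,0],[0,0,0],[0,0,0],[0,0,0],[0,0,0],[0,0,0],[0,0,0],[0,0,0],[0,0,0],[0,0,0],[0,0,0]], grip=[1,1,1,1,1,-0.6,-0.6,-0.6,-0.6,-0.6,-0.6], squeeze=30)

```text
clock: 8.07
tool_pos: [0.4294, -0.2974, 0.1305]
eef_rot: [0.178, 0.984, 0.0, -0.0]
contact_force: [-0.3, 0.5, 0.5]
opening: 0.357
finger_force: 30.0
```

>>> play_rows(translation=[[0,0,-0.0233],[0,0,-0.0233],[0,0,-0.0233],[0.0081,0.0469,0],[0.0081,0.0469,0],[0.0081,0.0469,0],[0,0,0],[0,0,0],[0,0,0],[0,0,0],[0,0,0],[0,0,0]], delta_rot=[[0,0,0],[0,0,0],[0,0,0],[0,0,0],[0,0,0],[0,0,0],[0,0,9],[0,0,9],[0,0,9],[0,0,9],[0,0,9],[0,0,0]], grip=[-0.6,-0.6,-0.6,-0.6,-0.6,-0.6,-0.6,-0.6,-0.6,-0.6,-0.6,-0.6])

```text
clock: 9.57
tool_pos: [0.4558, -0.1569, 0.2002]
eef_rot: [0.54, 0.842, -0.0, -0.0]
contact_force: [0.3, 0.1, -1.1]
opening: 0.359
finger_force: 30.0
```

```bash
python3 - <<'E'
from h import *
import pickle
F=[]
for i in range(2):
    k=r.get_calibration("wrist"); im=r.snapshot("wrist"); s=r.get_state(); F.append(s["contact_force"])
sd=r.snapshot("side"); cv2.imwrite("pics/s2.png",sd); cv2.imwrite("pics/w4.png",im); pickle.dump(k,open("k4.pkl","wb"))
print(s["clock"],s["tool_pos"],R.from_quat(s["eef_rot"]).as_matrix().round(4).tolist(),np.mean(F,0),s["opening"]*88,s["moment"])
a=cv2.resize(im[130:480,170:470],(514,600)); p=proj("side",s["tool_pos"]-[0,0,.07]); x,y=map(int,p); b=cv2.resize(sd[y-90:y+90,x-42:x+43],(283,600))
cv2.imwrite("pics/c5.png",np.hstack([a,b])); print(p, proj(0,(.4555,-.157,.016),k), "nose pred",proj(0,s["tool_pos"]-[0,0,.125],k))
for t in ["nose","nose_face","meter"]: show("side",t)
E
```

```text
9.675 [ 0.45574685 -0.15699902  0.20026598] [[-0.4175, 0.9087, -0.0004], [0.9087, 0.4175, 0.0001], [0.0003, -0.0003, -1.0]] [-0.53308772  0.06813939 -1.54786838] 31.706692389777537 [-0.0028119   0.06540959 -0.05112234]
[322.222952   292.64410944] [321.47444426 236.99037267] nose pred [322.06859122 263.79892988]
side nose [0.35, -0.2, 0.0116] 0.66
side nose [0.4459, -0.1637, 0.0892] 0.46
side nose [0.4652, -0.4247, 0.0073] 0.44
side meter [0.589, 0.0634, 0.1044] 0.43
```

View pics/c5.png

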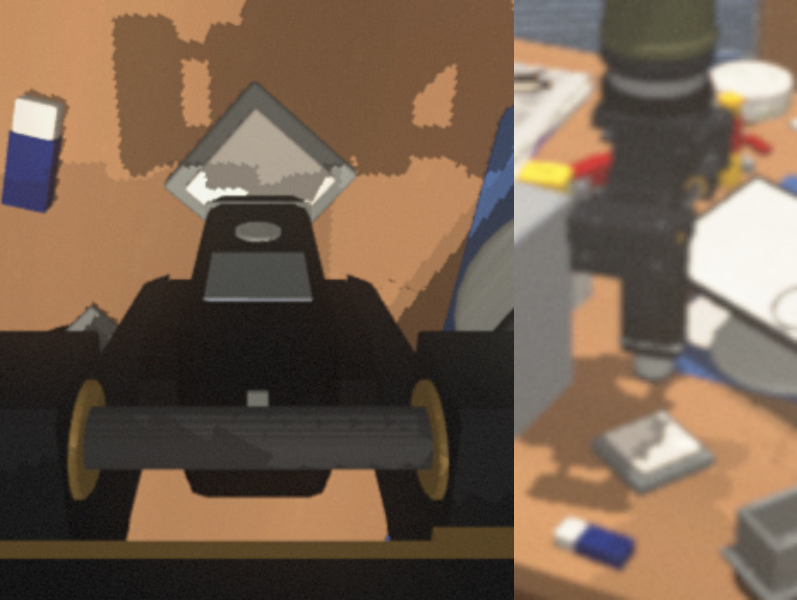

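>>> play_rows(translation=[[0,0,0.02],[0,0,0.02],[0,0,0.0143],[0,0,0.002],[0,0,0.002],[0,0,0.002],[0,0,0.002],[0,0,0],[0,0,0]], delta_rot=[[0,0,0],[0,0,0],[0,0,0],[0,0,0],[0,0,0],[0,0,0],[0,0,0],[0,0,0],[0,0,0]], grip=[-0.6,-0.6,-0.6,-0.6,-0.6,-0.6,-0.6,-0.6,-0.6])

```text
clock: 11.0
tool_pos: [0.4562, -0.1572, 0.1384]
eef_rot: [0.541, 0.841, 0.0, 0.0]
contact_force: [0.2, 0.7, 2.8]
opening: 0.357
finger_force: 30.0
```

```bash
python3 - <<'E'
from h import *
F=[];Q=[]
for i in range(4):
    r.snapshot("top"); s=r.get_state(); F.append(s["contact_force"]);Q.append(s["tool_pos"])
print(s["clock"],np.array(Q).mean(0),np.array(F).round(2).tolist(),s["moment"])
E
```

```text
11.2 [ 0.45618698 -0.15719897  0.13829156] [[1.15, -0.68, 1.81], [1.04, -1.23, 1.49], [0.53, -0.06, 0.73], [0.94, -0.5, 1.76]] [-0.10419002 -0.14879191 -0.05343981]
```

>>> play_rows(translation=[[0,0,0.001],[0,0,0],[0,0,0],[0,0,0],[0,0,0],[0,0,0],[0,0,0],[0,0,0],[0,0,0],[0,0,0],[0,0,0],[0,0,0],[0,0,0]], delta_rot=[[0,0,0],[0,0,0],[0,0,0],[0,0,0],[0,0,0],[0,0,0],[0,0,0],[0,0,0],[0,0,0],[0,0,0],[0,0,0],[0,0,0],[0,0,0]], grip=[-0.6,-0.6,-0.6,-0.6,-0.6,-0.6,-0.6,-0.6,-0.6,-0.6,-0.6,-0.6,-0.6])

```text
clock: 12.82
tool_pos: [0.456, -0.1571, 0.1371]
eef_rot: [0.541, 0.841, 0.0, 0.0]
contact_force: [1.7, -0.8, 2.3]
opening: 0.358
finger_force: 30.0
```

```bash
python3 - <<'E'
from h import *
import pickle
F=[];Q=[]
for i in range(5):
    im=r.snapshot("side"); s=r.get_state(); F.append(s["contact_force"]);Q.append(s["tool_pos"])
cv2.imwrite("pics/s3.png",im)
print(s["clock"],np.array(Q).mean(0),np.mean(F,0).round(2),s["eef_rot"])
# tablet target: tool z = -n; meter x (=-tool x) options by yaw
t=np.load("tab.npz"); n=t["M"][:,2]; ring=t["ring"]; print(ring,n)
R0=R.from_quat(s["eef_rot"]).as_matrix()
for yaw in range(0,70,10):   # tool-y heading angle in deg, projected in the screen
    y=np.array([np.cos(np.radians(yaw)),np.sin(np.radians(yaw)),0]); y-=n*(y@n); y/=np.linalg.norm(y)
    Rt=np.c_[np.cross(y,-n),y,-n]; print(yaw,"rotvec",R.from_matrix(R0.T@Rt).as_rotvec(degrees=True).round(1),"tcp contact",(ring+n*.125).round(4))
E
```

```text
13.075 [ 0.45589953 -0.15709413  0.13709949] [ 2.41 -0.45  2.5 ] [5.40960333e-01 8.41048105e-01 5.62885710e-05 2.51177759e-05]
[ 0.5879266  -0.1950556   0.07954573] [-0.24082663  0.04036374  0.96972847]
0 rotvec [-13.2  -5.3  24.1] tcp contact [ 0.5578 -0.19    0.2008]
10 rotvec [-12.6  -6.4  13.9] tcp contact [ 0.5578 -0.19    0.2008]
20 rotvec [-12.   -7.5   3.7] tcp contact [ 0.5578 -0.19    0.2008]
30 rotvec [-11.3  -8.6  -6.3] tcp contact [ 0.5578 -0.19    0.2008]
40 rotvec [-10.5  -9.5 -16.3] tcp contact [ 0.5578 -0.19    0.2008]
50 rotvec [ -9.7 -10.5 -26.1] tcp contact [ 0.5578 -0.19    0.2008]
60 rotvec [ -8.8 -11.3 -35.9] tcp contact [ 0.5578 -0.19    0.2008]
```

>>> play_rows(translation=[[0,0,-0.01],[0,0,-0.04],[0,0,-0.06],[0,0,0],[0,0,0]], delta_rot=[[0,0,0],[0,0,0],[0,0,0],[-5.9,-3.95,0],[-5.9,-3.95,0]], grip=[-0.6,-0.6,-0.6,-0.6,-0.6])

```text
clock: 13.7
tool_pos: [0.4546, -0.1565, 0.2479]
eef_rot: [0.536, 0.835, 0.05, 0.114]
contact_force: [0.0, -0.0, -1.7]
opening: 0.361
finger_force: 30.0
```

```bash
cat > go.py <<'E'
from h import *
import sys
F=[]
for i in range(3): r.snapshot("top"); s=r.get_state(); F.append(s["contact_force"])
t=np.load("tab.npz"); n=t["M"][:,2]; ring=t["ring"]
R0=R.from_quat(s["eef_rot"]).as_matrix(); y=R0[:,1]; y=y-n*(y@n); y/=np.linalg.norm(y); Rt=np.c_[np.cross(y,-n),y,-n]
tr,ro=togo(ring+n*(.125+float(sys.argv[1])),Rt,s)
F=np.mean(F,0); print(round(s["clock"],2),s["tool_pos"].round(4),"tr",tr.round(4),"rot",ro.round(2),"F",F.round(2),"F.n",(F@n).round(2),"q",s["q"].round(2),"open",(s["opening"]*88).round(2))
E
python3 go.py 0.03
```

```text
Traceback (most recent call last):
  File "go.py", line 8, in <module>
    F=np.mean(F,0); print(round(s["clock"],2),s["tool_pos"].round(4),"tr",tr.round(4),"rot",ro.round(2),"F",F.round(2),"F.n",(F@n).round(2),"q",s["q"].round(2),"open",(s["opening"]*88).round(2))
                                                                                                                                                                       ^^^^^^^^^^^^^^^^^^^^^^^
AttributeError: 'float' object has no attribute 'round'
```

```bash
sed -i 's/,"open".*$/)/' go.py; python3 go.py 0.03
```

```text
14.0 [ 0.4563 -0.1571  0.2469] tr [-0.0641  0.0667  0.0405] rot [ 0.01 -0.08  0.  ] F [ 0.54 -0.36 -1.29] F.n -1.39 q [ 0.25  0.56  0.    2.23 -0.2   0.11  0.87]
```

>>> play_rows(translation=[[-0.0213,0.0222,0],[-0.0213,0.0222,0],[-0.0214,0.0222,0.0],[0,0,0.02]], delta_rot=[[0,0,0],[0,0,0],[0,0,0],[0,0,0]], grip=[-0.6,-0.6,-0.6,-0.6])

```text
clock: 14.5
tool_pos: [0.5491, -0.189, 0.2516]
eef_rot: [0.536, 0.834, 0.05, 0.116]
contact_force: [-0.3, 1.0, -2.2]
opening: 0.361
finger_force: 30.0
```

```bash
python3 go.py 0.012; python3 - <<'E'
from h import *
import pickle
from fit2 import *
k=r.get_calibration("wrist"); im=r.snapshot("wrist"); cv2.imwrite("pics/w5.png",im); sd=r.snapshot("side"); cv2.imwrite("pics/s5.png",sd)
a=cv2.resize(im[100:480,100:540],(440,380)); b=cv2.resize(sd[180:340,290:450],(360,360)); b=cv2.copyMakeBorder(b,0,20,0,0,0)
cv2.imwrite("pics/c6.png",np.hstack([a,b]))
s=r.get_state(); z=R.from_quat(s["eef_rot"]).as_matrix()[:,2]
print("nose pred side",proj("side",s["tool_pos"]+z*.125), "ring",proj("side",np.load("tab.npz")["ring"]))
E
```

```text
14.65 [ 0.5449 -0.1876  0.2489] tr [-0.0009  0.0008  0.0379] rot [-0.07 -0.15 -0.  ] F [ 0.48  0.29 -2.04] F.n -2.08 q [ 0.23  0.64  0.05  1.97 -0.19  0.3   0.87]
nose pred side [364.46039408 278.3391637 ] ring [367.13717176 293.67731027]
```

View pics/c6.png

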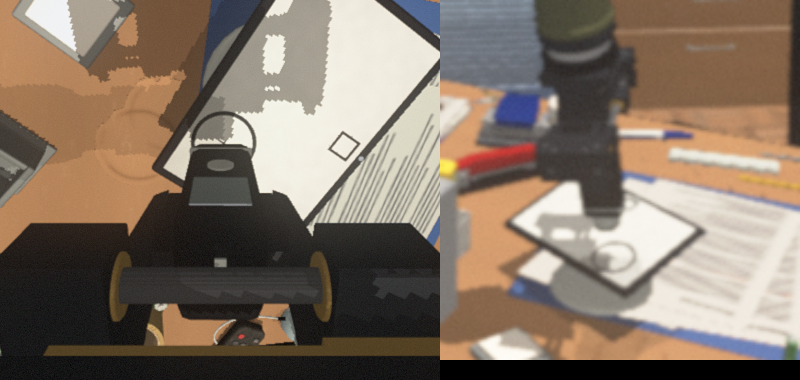

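>>> play_rows(translation=[[-0.0005,0.0005,0.018],[-0.0004,0.0003,0.018],[0,0,0.007],[0,0,0],[0,0,0]], delta_rot=[[0,0,0],[0,0,0],[0,0,0],[0,0,0],[0,0,0]], grip=[-0.6,-0.6,-0.6,-0.6,-0.6])

```text
clock: 15.38
tool_pos: [0.5566, -0.1903, 0.2088]
eef_rot: [0.537, 0.835, 0.049, 0.114]
contact_force: [-0.4, -0.5, -2.0]
opening: 0.364
finger_force: 30.0
```

```bash
python3 go.py 0
```

```text
15.53 [ 0.5567 -0.1903  0.2091] tr [ 0.001  -0.0006  0.0083] rot [ 0.12  0.02 -0.  ] F [ 0.16 -0.34 -1.19] F.n -1.2 q [ 0.25  0.72  0.02  1.97 -0.19  0.22  0.87]
```

>>> play_rows(translation=[[0.0005,-0.0003,0.002],[0.0005,-0.0003,0.002],[0,0,0.002],[0,0,0.001],[0,0,0.001],[0,0,0.001],[0,0,0.001],[0,0,0],[0,0,0]], delta_rot=[[0,0,0],[0,0,0],[0,0,0],[0,0,0],[0,0,0],[0,0,0],[0,0,0],[0,0,0],[0,0,0]], grip=[-0.6,-0.6,-0.6,-0.6,-0.6,-0.6,-0.6,-0.6,-0.6])

```text
clock: 16.65
tool_pos: [0.5581, -0.19, 0.1988]
eef_rot: [0.537, 0.835, 0.049, 0.113]
contact_force: [-1.1, -0.1, 1.8]
opening: 0.361
finger_force: 30.0
```

```bash
python3 go.py 0; python3 go.py 0
```

```text
16.8 [ 0.5581 -0.19    0.1987] tr [-0.0002  0.0002 -0.002 ] rot [ 0.09 -0.    0.  ] F [-0.51  0.48  1.42] F.n 1.52 q [ 0.25  0.74  0.02  1.97 -0.19  0.19  0.87]
16.95 [ 0.5581 -0.19    0.1987] tr [-0.0001  0.0002 -0.0021] rot [ 0.09 -0.    0.  ] F [-0.3  0.4  1.3] F.n 1.35 q [ 0.25  0.74  0.02  1.97 -0.19  0.19  0.87]
```

>>> play_rows(translation=[[0,0,0.001],[0,0,0.001],[0,0,0.001],[0,0,0],[0,0,0]], delta_rot=[[0,0,0],[0,0,0],[0,0,0],[0,0,0],[0,0,0]], grip=[-0.6,-0.6,-0.6,-0.6,-0.6])

```text
clock: 17.58
tool_pos: [0.5588, -0.1901, 0.1958]
eef_rot: [0.537, 0.835, 0.049, 0.113]
contact_force: [-1.8, 0.6, 1.7]
opening: 0.365
finger_force: 30.0
```

```bash
python3 go.py 0; python3 go.py 0;  python3 go.py 0; python3 - <<'E'
from fit2 import *
k=r.get_calibration("wrist"); im=r.snapshot("wrist"); cv2.imwrite("pics/w6.png",im); sd=r.snapshot("side"); cv2.imwrite("pics/s6.png",sd)
ks=r.get_calibration("side"); p=np.load("tab.npz")["p"]
k2=pickle.load(open("k2.pkl","rb"))
run([("w6",k),("side1",ks),("w2",k2)],p); print("now:"); run([("w6",k),("s6",ks)],p)
c=sd[235:325,300:420]; cv2.imwrite("pics/c7.png",np.hstack([cv2.resize(c,(480,360),interpolation=2),cv2.resize(im[180:340,200:340],(315,360),interpolation=2)]))
E
```

```text
17.73 [ 0.5588 -0.1901  0.1958] tr [-0.0002  0.0002 -0.005 ] rot [ 0.09 -0.    0.  ] F [-1.66  0.39  2.75] F.n 3.08 q [ 0.25  0.74  0.02  1.97 -0.19  0.19  0.87]
17.88 [ 0.5588 -0.1901  0.1958] tr [-0.0002  0.0002 -0.0051] rot [ 0.09 -0.01  0.  ] F [-1.11  0.22  2.53] F.n 2.73 q [ 0.25  0.74  0.02  1.97 -0.19  0.19  0.87]
18.02 [ 0.5588 -0.1901  0.1958] tr [-0.0002  0.0002 -0.0051] rot [ 0.09 -0.    0.  ] F [-1.71  0.17  2.65] F.n 2.99 q [ 0.25  0.74  0.02  1.97 -0.19  0.19  0.87]
w6 191 med|e|px 0.18 off mm [-0.4  0.3 -0.6]
side1 295 med|e|px 0.13 off mm [ 1.4 -0.7  1.1]
w2 309 med|e|px 0.19 off mm [-0.2  0.2 -0.5]
p [ 0.6322 -0.1528 -0.1659  0.2446 -0.0317 -0.0491  0.0598  0.0924] sd [0.0005 0.0004 0.0005 0.0017 0.0001 0.0001 0.0001 0.0001]
ring [ 0.588  -0.1951  0.0796] z [-0.2388  0.04    0.9702]
now:
w6 191 med|e|px 0.16 off mm [-1.4  0.3 -0.8]
s6 168 med|e|px 0.19 off mm [ 1.4 -0.3  0.7]
p [ 0.631  -0.1533 -0.1655  0.2457 -0.0318 -0.0485  0.0597  0.0928] sd [0.0019 0.0006 0.0006 0.0025 0.0001 0.0003 0.0001 0.0002]
ring [ 0.5868 -0.1951  0.0796] z [-0.2399  0.0401  0.97  ]
```

View pics/c7.png

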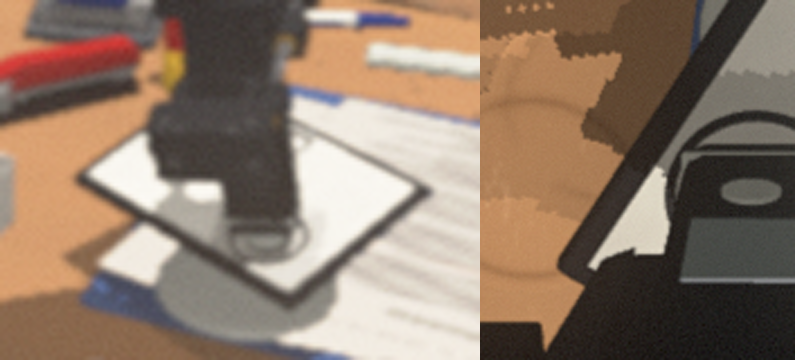

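```bash
python3 - <<'E'
from h import *
k=r.get_calibration("wrist"); s=r.get_state(); Rm=R.from_quat(s["eef_rot"]).as_matrix()
def pt(x,y,z,dx=0): return proj(0,s["tool_pos"]+Rm@np.array([-x+dx,y,.125-z]),k).round(1)   # meter x=-tool x
for dx in (0,.003): print(dx,"block bottom",pt(-.022,-.016,.02,dx),pt(-.022,.016,.02,dx),"block top",pt(-.022,-.016,.105,dx),"top far",pt(.022,-.016,.105,dx))
im=cv2.imread("pics/w6.png"); print(cv2.cvtColor(im,6)[225:262,320].tolist())
t=np.load("tab.npz"); print("ring side/wrist",proj(0,t["ring"],k), "nose pred side",proj("side",s["tool_pos"]+Rm[:,2]*.120))
cv2.imwrite("pics/c8.png",cv2.resize(im[220:420,240:400],(480,600),interpolation=2))
E
```

```text
0 block bottom [293.3 239.2] [350.8 239.2] block top [274.2 314.4] top far [278.9 422.4]
0.003 block bottom [293.1 234. ] [351. 234.] block top [273.8 306.1] top far [278.6 415.8]
[118, 118, 116, 110, 65, 39, 36, 40, 56, 89, 116, 119, 117, 119, 114, 113, 117, 117, 105, 52, 37, 41, 76, 92, 45, 34, 35, 37, 39, 39, 34, 39, 36, 39, 63, 96, 95]
ring side/wrist [321.83108077 266.69108915] nose pred side [367.07392427 293.6941334 ]
```

View pics/c8.png

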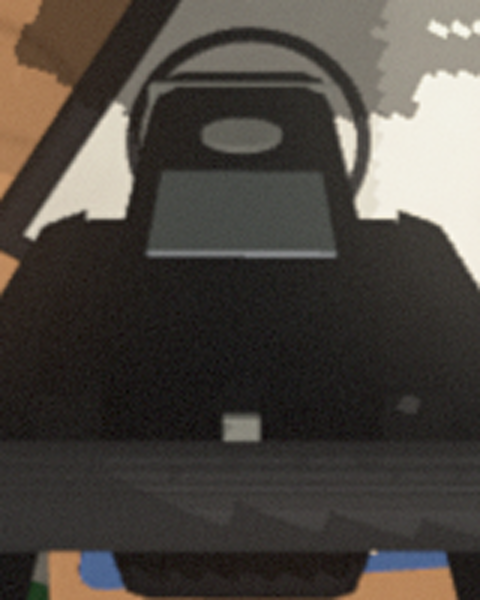

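```bash
python3 -c "
from plant import r
print(r.get_state()['clock'],r.finish_job())"
```

```text
the job is handed in; nothing more can be done
18.125 None
```

The job is handed in at 18.1 s. The meter was zeroed on the tile for over a second (about 4 mm pressed in). It finished square on the tilted screen, nose inside the ring and about 5 mm in by position (about 4.5 mm by force). The tablet's tilt measured the same as before.

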